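Set the cake projector over the iced cake

ROBOT

A 6-joint arm with a two-finger parallel gripper is mounted at the origin on a cart in front of the work surface, level with it; the furniture and walls round the work are solid. World frame = base frame: x ahead of the robot, y to its left, z up, the work surface at z = 0. Lengths are in mm, angles in rad, forces in N, time in s.
With the tool pointing down it reaches from about 400 to 825 mm from the base axis. Payload 7 kg.
Tool frame: the origin (TCP) lies at the very end of the fingers, on their centre line; the grasp point (between the pads) lies 19 mm behind it; z points along the fingers, y is the line along which they close (so a half turn about z gives the same grasp; the last joint's range is limited). The gripper opens to 88 mm and grips with 3 to 60 N. Pads are 19 mm wide; open, the fingers measure 130 mm over their backs; the gripper's body (78 mm by 193 mm) begins 47 mm behind the grasp point.
Start: joints at [1.472, 0.359, 0.012, 0, -1.224, -0.288], TCP at [254.635, 625.105, 226.561] pointing down, gripper open.
Joint ranges: [-3.07, 3.07], [-1.43, 2.12], [-1.02, 1.25], [-3.03, 1.67], [-3.05, -0], [-3.03, 3.03]. Speed limits (rad/s): [2.39, 2.39, 3.01, 3.14, 3.14, 3.14].

INTERFACE

Orientations are given as a unit quaternion [x, y, z, w].
In Python, from plant import bot gives the robot as it stands. Calls block until the motion is done:
- bot.move_ptp(position, orientation): joint-space move of the TCP to a pose.
- bot.line_to(position, velocity=150, ori=None): straight line of the TCP; ori=None keeps the orientation; velocity is the mean speed in mm/s.
- bot.move_joints(angles): joint-space move.
- bot.move_gripper(opening, force=None): finger opening in mm; force is the grip in N (None keeps the last); returns when the fingers have stopped.
- bot.pause(seconds).
- bot.solve_ik(position, orientation): joint angles nearest the present ones, or None.
- bot.read_state(): the state.
- bot.camera(name): name is "scene" or "side" or "wrist"; returns the picture (384x512x3 uint8, red, green, blue); there is no depth.
- bot.get_calibration(name): a dict with "fx", "fy", "cx", "cy" (pixels), "distortion" ([k1, k2, p1, p2, k3] as OpenCV has them; the pictures are not rectified), "view" (4x4, takes a point from world to camera coordinates); the wrist camera has in their place "T_tool_cam" (4x4, takes a point from camera to tool coordinates, whose origin is the TCP and whose axes are the flange's). Camera axes: x right, y up, looking along -z (the intrinsics and any distortion apply to the point x, -y, -z); pixel columns grow to the right and rows downward; lengths in mm; the calibration is good to about 2 mm. A picture is of the moment at which its call begins: read the wrist's pose just before it. get_calibration takes no time and is no camera call.
A pose or a line that the arm cannot do raises bot.Unreachable and nothing moves.
- bot.close_job(): hands the job in; it is judged then, once.
The state is a dict: "t": time; "joint_pos": joint angles; "qvel": joint speeds; "tau": joint torques, N m; "tcp_pos": TCP position; "eef_rot": TCP orientation; "contact_force": force on the tool from outside, world axes, zero at the start; "moment": the same for the moment, N m; "width": finger opening in mm; "finger_force": force on a finger pad.
Only numpy, scipy, OpenCV 4.12 (cv2) and the standard library are available. Lean on these libraries where they do the work, as an engineer would, in place of code of your own. Each camera call takes 0.05 s, during which the arm holds its last target. There are 200 camera calls.

TASK

Start the small white projector that hangs over the iced cake by pressing the three keys on its top one at a time: first the round key, then the square one, then the long bar. Then slide its telescopic arm out by the collar until the broad dark ring on the inner tube has just come fully into view at the collar's edge and, keeping the arm there (it slides back if let go), squeeze the collar's open cam lever flat shut. Finish while still pinching the collar and the shut lever between the fingers, and leave the cake untouched.

Things in the scene. Friction and masses are not known exactly. Their poses are not given: they have to be found in the camera images.
- stand: Projector stand, fixed: dark base plate 150 x 170 x 12 mm, 25 mm column. Origin on the column axis at the worktop. The arm leaves the column 175 mm up and runs along the stand's -y (to the robot's right), rising outward at 15 degrees: outward is (0, -0.966, +0.259) in the stand's axes. The stand's -x is the front, roughly toward the robot; its yaw varies up to 0.2 rad.
- boom (a joint): How far the arm's outer part (collar, sleeve and projector, about 0.7 kg together) has slid out along the rising tube, m: 0 at rest on its inner stop, 0.065 at the broad ring, 0.11 at the outer stop. It runs freely (1 to 2 N against its weight) while the lever is open and slides back down if let go.
- mark (a point): Outer edge of the broad dark ring (7 mm wide) on the top of the inner tube, fixed; the inner tube is aluminium, 14 x 26 mm, and its other rings are thin lines. At the start the ring is hidden in the sleeve, 65 mm further out than the collar's edge. The arm is right when collar_edge lies on this point.
- collar_edge (a point): Point on the column-side (inner) edge of the black collar, over the tube's top; it moves with the arm.
- grip (a point): Place to pinch: centre of the 33 mm stack of collar and shut lever. Collar's flat back is 16.5 mm behind it, shut lever's outer face 16.5 mm in front, collar top 11 mm above. The open lever's top edge is 34 to 38 mm in front, so fingers centred here go down round it about 80 mm apart (less if set to the front). Keep fingertips no lower than 20 mm below it.
- lever (a joint): Cam lever on the collar's front, rad: 0 flat shut, 0.5 to 0.6 open at the start (its top leans out to the front). Its pin runs along the arm, 26 mm below grip. Shutting it takes about 10 N on the blade as the cam bites on the tube; shut, it stays shut and locks the arm.
- lever_tip (a point): Middle of the top edge of the steel lever blade (24 mm wide along the arm, 6 mm thick, 36 mm above its pin).
- collar: Black collar of the sliding arm: block 25 mm front to back, 32 mm along the arm, 48 mm tall, with a finger flange on its outward side, 96 mm wide (front to back), 32 mm tall. The flange's face is 14 mm outward of grip: fingers astride the collar push the arm out by it. Origin: tube axis at the collar's inner edge.
- key_round (a joint): Travel of the round power key (17 mm across) at the front end of the row on the projector's top, m: 0 up, 0.0035 fully down (4.5 N; 1 N starts it). Springs back.
- key_square (a joint): Travel of the square key (15 mm), middle of the row; as the round key.
- key_bar (a joint): Travel of the bar key (10 x 30 mm), back end of the row; as the round key.
- key_round_top (a point): Centre of the round key's top. Keys stand 5 mm proud of the level projector top (case 112 x 86 x 40 mm), 35 mm apart in a row from front to back; they move with the arm.
- key_square_top (a point): Centre of the square key's top.
- key_bar_top (a point): Centre of the bar key's top.
- iced_cake: Round iced cake, 190 mm across and 42 mm tall, on its plate under the projector; must not be touched or shifted. Origin at its underside.
- blade: The steel blade of the cam lever, the part that is pressed; turns with joint lever. Origin at the lever's pin.

How it is judged:
By the outcome, as a careful person would: the job done as asked, in the order asked, and still so for the second after the job is handed in, while the arm keeps its last pose, push and grip.
It also fails if it takes over 48 s, if anything falls off the work surface, if the arm or the gripper's body presses on something with over 40 N, if the wrist force passes 120 N, or if a joint passes its speed limit or range.

## Working session

There is one attempt and no reset: what is moved stays moved. The work goes in short steps, each a Python script; the robot and the scene stay as the last script left them, time stands still between calls to the robot, and variables do not carry over. Pictures are saved under pics/ and viewed, at most 10 in all, crops included, and the job is handed in when it is done.

```bash
mkdir -p pics; ls; python3 - <<'E'
from plant import bot
import cv2,json
for n in("scene","side"):
    im=bot.camera(n); cv2.imwrite(f"pics/{n}0.png",cv2.resize(im[:,:,::-1],(800,600),interpolation=cv2.INTER_CUBIC)); cv2.imwrite(f"pics/{n}_raw.png",im[:,:,::-1])
    print(n,{k:(v.tolist() if hasattr(v,'tolist') else v) for k,v in bot.get_calibration(n).items()})
print(bot.get_calibration("wrist")); print(bot.read_state())
E
```

```text
pics
scene {'fx': 485.41496863357514, 'fy': 485.41496863357514, 'cx': 252.60967451528586, 'cy': 196.72631842266864, 'distortion': [-0.21187079196500788, 0.0, 0.0, 0.0, 0.0], 'view': [[0.6238601208960343, -0.7815186193145683, -0.005215095419693816, -229.23283789951137], [0.42867346021944724, 0.33660089280682576, 0.838414517685097, -446.28019954236544], [-0.653481150500205, -0.5252889553629496, 0.5450081644476804, -541.980249539664], [0.0, 0.0, 0.0, 1.0]]}
side {'fx': 368.5395347061699, 'fy': 368.5395347061699, 'cx': 251.42094073835275, 'cy': 195.01480060638028, 'distortion': [-0.05275537785470563, 0.0, 0.0, 0.0, 0.0], 'view': [[0.9972202997167381, 0.0744840761394306, -0.0019483928029128076, -558.9162220666893], [-0.04309680490488376, 0.5979328577603568, 0.800386758397166, -201.99497678983766], [0.06078107633013197, -0.7980779535936251, 0.5994808093241702, -850.221028224076], [0.0, 0.0, 0.0, 1.0]]}
{'fx': 310.66622214409824, 'fy': 310.66622214409824, 'cx': 257.67320641241815, 'cy': 191.78051319318797, 'distortion': array([-0.05947698,  0.        ,  0.        ,  0.        ,  0.        ]
[... 349 characters left out ...]
0e+00]])}
{'t': 0.1, 'joint_pos': array([ 1.47207922e+00,  3.59322092e-01,  1.12028716e-02, -3.13730282e-04,
       -1.22412844e+00, -2.88110613e-01]), 'qvel': array([ 0.00056944,  0.00021974,  0.00152255, -0.00045424, -0.00095672,
       -0.00037055]), 'tau': array([-1.06831318e-03, -5.84161735e+01,  2.93746895e+01,  7.01548845e+00,
        1.00863082e-02, -6.04254046e-05]), 'tcp_pos': array([254.49867824, 624.72760555, 225.73384214]), 'eef_rot': array([ 9.81343240e-01, -1.92262571e-01, -7.82178767e-05,  7.36363923e-04]), 'contact_force': array([-0.18635803,  0.03363889,  0.4421961 ]), 'moment': array([-0.03027322, -0.05198246, -0.04470829]), 'finger_force': 0.0, 'width': 87.84729932824426}
```

View pics/scene0.png

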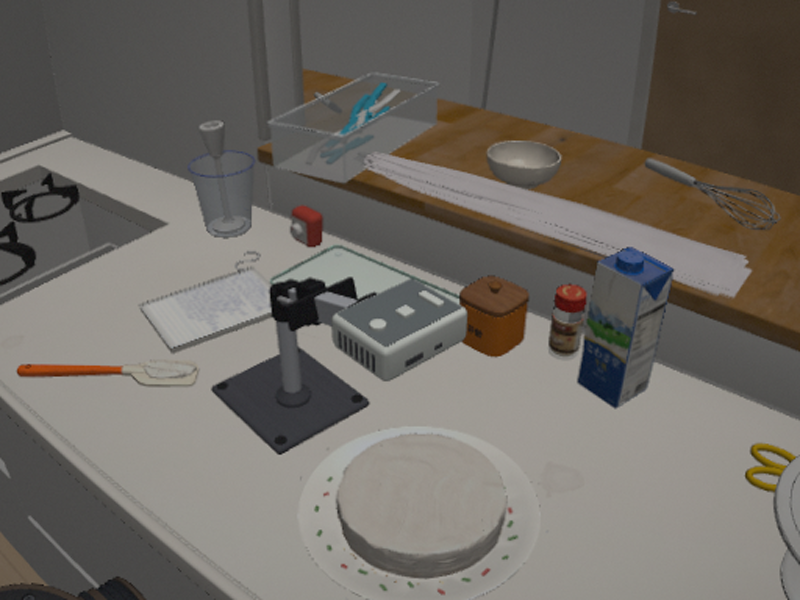

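View pics/side0.png

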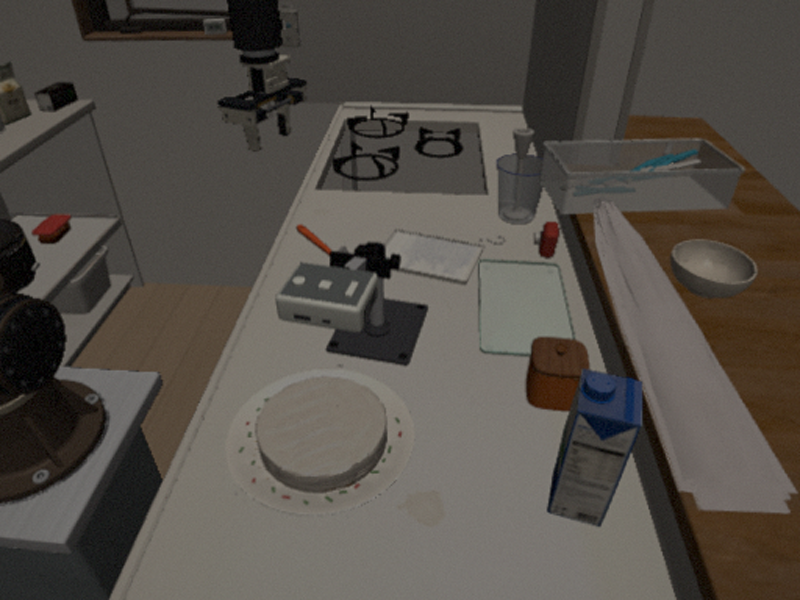

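The scene view shows the keys at about (378,323), (405,311) and (432,297). The side view has them at (306,279), (329,284) and (352,289). I'll triangulate these points and the column.

```bash
cat > h.py <<'E'
import numpy as np,cv2
from plant import bot
from scipy.spatial.transform import Rotation as R
from scipy.optimize import least_squares
def cam(n,st=None):
    c=bot.get_calibration(n)
    if n!="wrist": V=np.array(c["view"])
    else:
        T=np.eye(4);T[:3,:3]=R.from_quat(st["eef_rot"]).as_matrix();T[:3,3]=st["tcp_pos"]
        V=np.linalg.inv(T@np.array(c["T_tool_cam"]))
    K=np.array([[c["fx"],0,c["cx"]],[0,c["fy"],c["cy"]],[0,0,1]])
    return V,K,np.array(c["distortion"])
def proj(C,P):
    V,K,d=C; p=(V[:3,:3]@np.atleast_2d(P).T).T+V[:3,3]; p=p*[1,-1,-1]
    return cv2.projectPoints(p.astype(float),np.zeros(3),np.zeros(3),K,d)[0][:,0]
def tri(obs,x0=(500,0,200)):
    r=least_squares(lambda P:np.concatenate([(proj(C,P)[0]-u) for C,u in obs]),x0)
    return r.x,np.abs(r.fun).max()
def onplane(C,u,z):
    r=least_squares(lambda q:proj(C,[q[0],q[1],z])[0]-u,(600,0)); return np.r_[r.x,z]
E
python3 - <<'E'
from h import *
S,D=cam("scene"),cam("side")
s=.64
for n,a,b in [("round",(378,323),(306,279)),("sq",(405,311),(329,284)),("bar",(432,297),(352,289)),("colbase",(293,395),(378,328)),]:
    print(n,*tri([(S,np.array(a)*s),(D,np.array(b)*s)]))
for n,u in (("left",(213,400)),("bottom",(287,446)),("right",(367,403)),): print(n,onplane(S,np.array(u)*s,12))
for nm in("scene","side"):
    im=cv2.imread(f"pics/{nm}_raw.png")
    x,y=(160,165) if nm=="scene" else (170,145)
    cv2.imwrite(f"pics/{nm}c.png",cv2.resize(im[y:y+84,x:x+112] if nm=="side" else im[y:y+105,x:x+140],(800,600),interpolation=cv2.INTER_CUBIC))
E
```

```text
round [443.61842443  80.09241364 256.01724301] 0.5580446884318349
sq [474.98981299  71.21661202 256.84379838] 0.1901814830174544
bar [506.18216004  60.55500336 260.50494066] 0.7672236854070604
colbase [511.96287137 291.88223075  10.52126072] 0.4182442620017355
left [434.5299321  369.07266932  12.        ]
bottom [434.97995432 226.38165089  12.        ]
right [561.34446855 202.00642267  12.        ]
```

View pics/scenec.png

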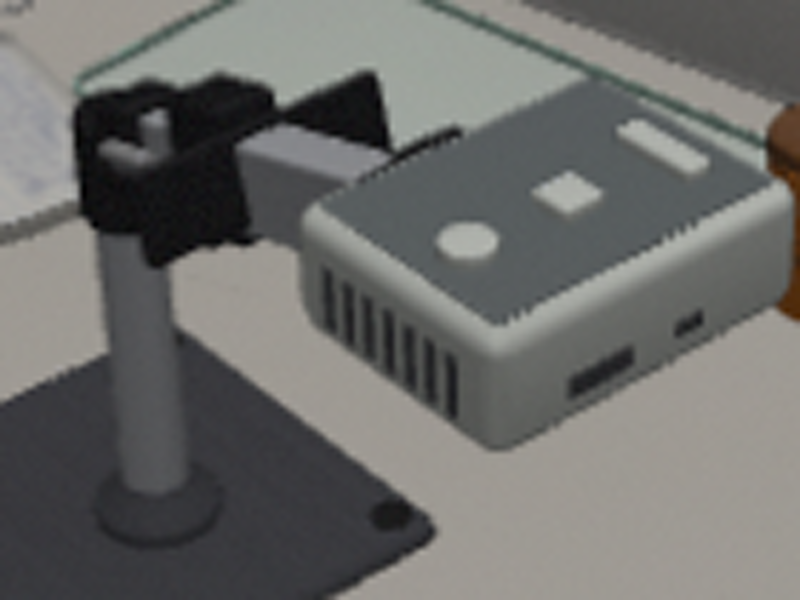

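View pics/sidec.png

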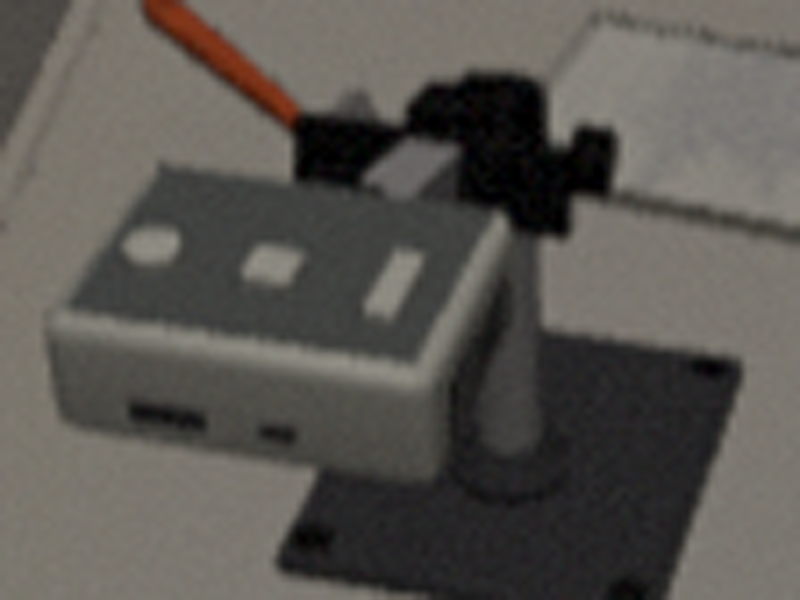

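```bash
cat >> h.py <<'E'
def frame(psi):  # stand axes: X back, Y inward(left)
    return np.array([np.cos(psi),np.sin(psi),0]),np.array([-np.sin(psi),np.cos(psi),0])
def quat(xdir,zdir):
    z=np.array(zdir)/np.linalg.norm(zdir); x=np.array(xdir)-np.dot(xdir,z)*z; x/=np.linalg.norm(x)
    return R.from_matrix(np.c_[x,np.cross(z,x),z]).as_quat()
E
python3 - <<'E'
from h import *
S,D=cam("scene"),cam("side")
f=lambda u:np.array(u)/(800/140)+[160,165]-.5
g=lambda u:np.array(u)/(800/112)+[170,145]-.5
K=[]
for a,b in [((467,241),(151,244)),((567,192),(271,265)),((662,147),(392,284)),]:
    p,e=tri([(S,f(a)),(D,g(b))]);K.append(p);print(p,e)
d=K[2]-K[0];print(np.arctan2(d[1],d[0]),np.linalg.norm(d))
psi=-.17;X,Y=frame(psi)
print("keys", [bot.solve_ik(K[i],quat(x,[0,0,-1])) for i in(0,2) for x in (X,-X)])
o=-.966*Y+[0,0,.259]; up=.259*Y+[0,0,.966]
c=np.array([512,292,175])
for dd in(50,120,): 
  for x in(-o,o): print("grip",bot.solve_ik(c+dd*o,quat(x,-up)))
v=np.array([490,150,350.])+20*0
q=quat(Y,[0,0,-1]); print(bot.solve_ik(v,q)); bot.move_ptp(v,q)
st=bot.read_state(); im=bot.camera("wrist")[:,:,::-1]; np.save("w1.npy",np.r_[st["tcp_pos"],st["eef_rot"]]);cv2.imwrite("pics/w1_raw.png",im)
cv2.imwrite("pics/w1.png",cv2.resize(im,(800,600),interpolation=cv2.INTER_CUBIC)); print(st["t"],proj(cam("wrist",st),K)/.64)
E
```

```text
[435.4081685   74.00156029 261.79204254] 0.3857283554003743
[470.08369576  67.8685234  261.29566836] 0.6477001821732529
[504.26373555  61.45213833 261.06682709] 0.6124008218576762
-0.18027842400327068 69.99359287404334
keys [array([ 0.61758757, -0.06238345, -0.41336939,  0.        , -1.21981039,
        0.78320876]), array([ 0.61758757, -0.06238345, -0.41336939,  0.        , -1.21981039,
       -2.3583839 ]), array([ 0.50843046,  0.0588308 , -0.29411908,  0.        , -1.21784644,
        0.89236587]), array([ 0.50843046,  0.0588308 , -0.29411908,  0.        , -1.21784644,
       -2.24922679])]
grip [ 0.89046066  0.30883359 -0.23693274  0.13336758 -1.25747422  2.02514455]
grip [ 0.89046066  0.30883359 -0.23693274  0.13336758 -1.25747422 -1.1164481 ]
grip [ 0.82855199  0.224521   -0.31544696  0.14803528 -1.25577933  2.0811831 ]
grip [ 0.82855199  0.224521   -0.31544696  0.14803528 -1.25577933 -1.06040955]
[ 0.68068873  0.02866144 -0.12752044  0.         -1.41461444  2.29090393]
2.3 [[331.30100825 446.01020296]
 [392.37384168 445.98781199]
 [452.54610173 446.49284633]]
```

View pics/w1.png

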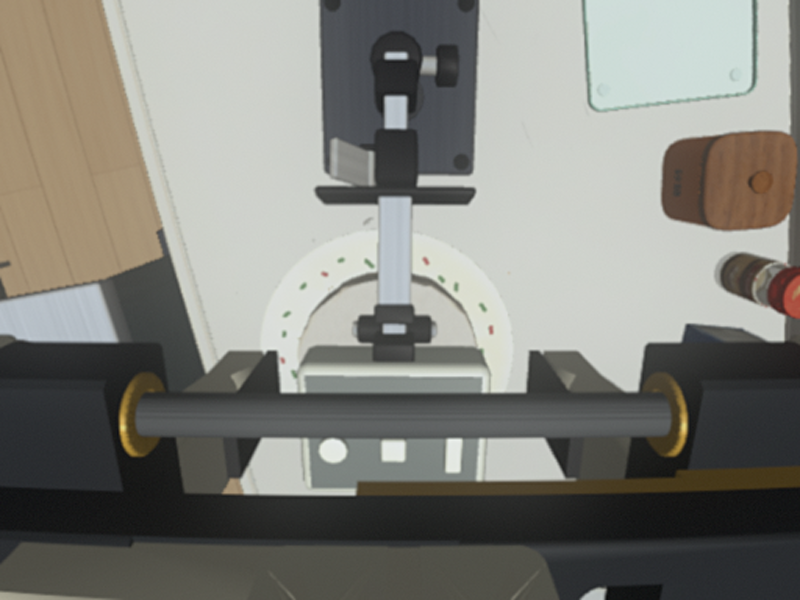

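The wrist view shows the keys at (333,451), (393,451) and (454,454), and the collar's inner top edge near (396,130). The flange's inward face is at row 187, the plate's near corners are (323,174) and (474,175), and the lever leans out to the left, which is the front. I'll fit the stand, collar and keys together.

```bash
cat > fit.py <<'E'
from h import *
S,D=cam("scene"),cam("side")
w=np.load("w1.npy");W=cam("wrist",dict(tcp_pos=w[:3],eef_rot=w[3:]))
f=lambda u:np.array(u)/(800/140)+[160,165]-.5
g=lambda u:np.array(u)/(800/112)+[170,145]-.5
h=lambda u:np.array(u)*.64-.2
# keys
obs=[(S,f((467,241)),0),(S,f((567,192)),1),(S,f((662,147)),2),(D,g((151,244)),0),(D,g((271,265)),1),(D,g((392,284)),2),
     (W,h((333,451)),0),(W,h((393,451)),1),(W,h((454,454)),2)]
def res(p):
    X,Y=frame(p[3]); return np.concatenate([proj(C,p[:3]+(i-1)*35*X)[0]-u for C,u,i in obs])
r=least_squares(res,[470,68,261,-.18]);print("key_sq,psi",r.x,np.round(r.fun,1)); k=r.x
so=[(W,h((323,174)),-75,-85),(W,h((474,175)),75,-85),(S,h((213,400)),-75,85),(S,h((287,446)),-75,-85),(S,h((367,403)),75,-85),(D,h((412,360)),75,-85),(D,h((329,349)),-75,-85)]
def res2(p):
    X,Y=frame(p[2]); return np.concatenate([proj(C,np.r_[p[:2],0]+a*X+b*Y+[0,0,12])[0]-u for C,u,a,b in so])
r=least_squares(res2,[512,292,-.18]);print("stand",r.x,np.round(r.fun,1))
psi=k[3]*.5+r.x[2]*.5
X,Y=frame(psi);c=np.r_[r.x[:2],175];o=-.966*Y+np.array([0,0,.259]);up=.259*Y+np.array([0,0,.966])
print("key rel",(k[:3]-c)@X,(k[:3]-c)@Y)
for s in(20,40,60,80): print(s,proj(W,c+s*o+24*up)[0]/.64,"tube",proj(W,c+s*o+13*up)[0]/.64)
E
python3 fit.py
```

```text
key_sq,psi [ 4.69744992e+02  6.55936817e+01  2.63012264e+02 -1.94254396e-01] [ 0.9 -0.   1.2  0.1  1.5  0.  -0.1 -0.4 -0.3 -0.7 -0.2 -0.7 -0.7 -0.7
 -0.2  0.3 -0.3 -0.9]
stand [ 5.09398797e+02  2.97207606e+02 -1.30944112e-01] [ 1.3  2.5  1.2 -2.  -2.3 -6.7 -2.5  4.1  3.3 -2.7 -1.7  1.1 -3.2  0.5]
key rel -1.6362417770741746 -234.97820549833634
20 [392.41042971  52.78521161] tube [392.82865858  61.83390574]
40 [392.62591933  86.61040779] tube [393.03915207  94.46274138]
60 [392.84954108 120.80737158] tube [393.2568429  127.42107511]
80 [393.08077888 155.30870366] tube [393.48127344 160.64901579]
```

```bash
sed -i 's/(S,h((213,400)),-75,85),//' fit.py; python3 fit.py; cat > press.py <<'E'
from h import *
k=np.array([469.7,65.6,263.0]);psi=-.19;X,Y=frame(psi);q=quat(X,[0,0,-1])
bot.move_gripper(0,20)
for i in(-1,0,1):
    p=k+35*i*X
    a=p+[0,0,30 if i==-1 else 15]
    bot.move_ptp(a,q) if i==-1 else bot.line_to(a,150)
    bot.line_to(p+[0,0,5],80); bot.pause(.2)
    f0=bot.read_state()["contact_force"][2]; log=[]
    z=p[2]+5
    while z>p[2]-12:
        z-=.6; bot.line_to([p[0],p[1],z],20); s=bot.read_state();F=s["contact_force"][2]-f0
        log.append((round(s["tcp_pos"][2]-p[2],1),round(F,1)))
        if F>7: break
    bot.pause(.15); print(i,log[-9:],bot.read_state()["contact_force"][2]-f0)
    bot.line_to(p+[0,0,15],80)
print(bot.read_state()["t"])
E
python3 press.py
```

```text
key_sq,psi [ 4.69744992e+02  6.55936817e+01  2.63012264e+02 -1.94254396e-01] [ 0.9 -0.   1.2  0.1  1.5  0.  -0.1 -0.4 -0.3 -0.7 -0.2 -0.7 -0.7 -0.7
 -0.2  0.3 -0.3 -0.9]
stand [ 5.12591848e+02  2.98267291e+02 -1.62038807e-01] [ 1.3 -0.   1.4 -1.5 -3.5  3.   3.7 -2.6 -1.6  1.3 -2.6 -0.4]
key rel -0.9376382696054005 -236.58398612365005
20 [397.18697477  49.85352337] tube [397.35395116  59.01789073]
40 [396.89781096  83.6947013 ] tube [397.07710059  91.66309083]
60 [396.61048655 117.91439891] tube [396.80191324 124.64372642]
80 [396.32550316 152.44488197] tube [396.5288354  157.89962032]
-1 [(np.float64(0.2), np.float64(0.4)), (np.float64(-0.4), np.float64(-0.2)), (np.float64(-0.9), np.float64(2.3)), (np.float64(-1.5), np.float64(2.5)), (np.float64(-2.1), np.float64(3.1)), (np.float64(-2.7), np.float64(4.0)), (np.float64(-3.3), np.float64(5.0)), (np.float64(-4.0), np.float64(5.1)), (np.float64(-4.2), np.float64(7.8))] 8.28641429099553
0 [(np.float64(0.2), np.float64(0.9)), (np.float64(-0.4), np.float64(0.6)), (np.float64(-0.9), np.float64(2.2)), (np.float64(-1.5), np.float64(2.1)), (np.float64(-2.1), np.float64(2.9)), (np.float64(-2.7), np.float64(3.4)), (np.float64(-3.3), np.float64(4.1)), (np.float64(-3.9), np.float64(4.2)), (np.float64(-4.2), np.float64(7.3))] 7.224305282202566
1 [(np.float64(0.2), np.float64(0.3)), (np.float64(-0.4), np.float64(0.1)), (np.float64(-0.9), np.float64(1.3)), (np.float64(-1.5), np.float64(2.3)), (np.float64(-2.1), np.float64(3.1)), (np.float64(-2.7), np.float64(3.1)), (np.float64(-3.3), np.float64(3.2)), (np.float64(-3.9), np.float64(4.5)), (np.float64(-4.2), np.float64(7.5))] 7.1532968495420794
21.1417
```

All three keys reached their stops in order. Next I'll approach above the collar with the tool tilted to the arm, and check before going down.

```bash
cat > col.py <<'E'
from h import *
psi=-.185;X,Y=frame(psi);c=np.array([512.6,298.3,175]);o=-.966*Y+np.array([0,0,.259]);up=.259*Y+np.array([0,0,.966])
q=quat(-o,-up)
def P(s,lat,u): return c+s*o+lat*X+u*up   # axis coords
def snap(n):
    st=bot.read_state(); im=bot.camera("wrist")[:,:,::-1]; np.save(n+".npy",np.r_[st["tcp_pos"],st["eef_rot"]]);cv2.imwrite(f"pics/{n}_raw.png",im)
    cv2.imwrite(f"pics/{n}.png",cv2.resize(im,(800,600),interpolation=cv2.INTER_CUBIC)); return cam("wrist",st)
def coords(p): return np.array([(p-c)@o,(p-c)@X,(p-c)@up]).round(1)
E
python3 - <<'E'
from col import *
p=bot.read_state()["tcp_pos"]; bot.line_to(p+[0,0,25],150)
bot.move_ptp(P(81,-8,13+60),q); bot.move_gripper(88)
C=snap("w2"); st=bot.read_state();print(st["t"],st["width"],coords(st["tcp_pos"]))
for s,l,u in((67,0,24),(67,-12.5,24),(67,12.5,24),(98,48,16),(98,-48,16),(60,0,13)): print(s,l,u,proj(C,P(s,l,u))[0]/.64)
E
```

```text
24.0167 87.77009298979044 [81. -8. 73.]
67 0 24 [420.03358335 299.68787778]
67 -12.5 24 [391.71248152 299.6919337 ]
67 12.5 24 [448.33331286 299.68381142]
98 48 16 [519.54656226 357.96938954]
98 -48 16 [317.83749629 358.09685573]
60 0 13 [419.34427919 278.63743877]
```

View pics/w2.png

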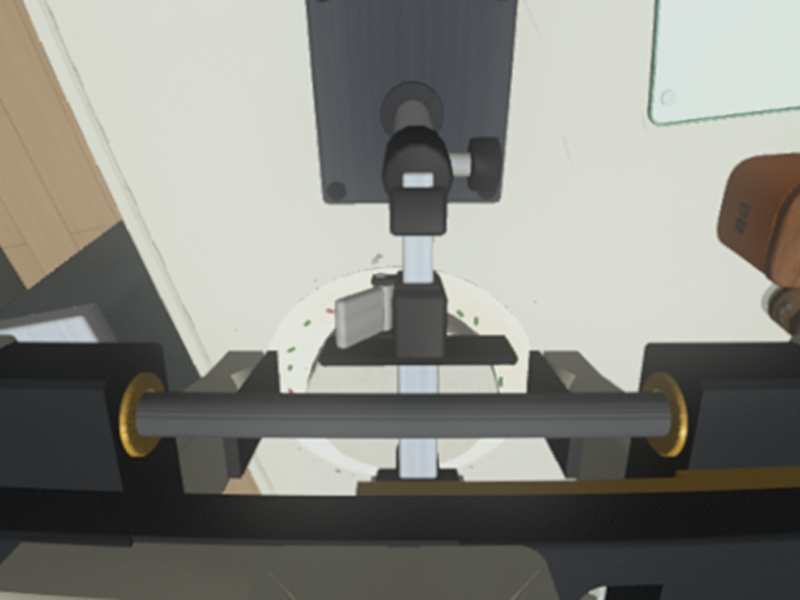

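The flange spans columns 321–516 and is laterally on the prediction. I'll enlarge the collar to settle its inner edge.

```bash
python3 - <<'E'
from col import *
im=cv2.imread("pics/w2_raw.png")[165:240,202:302]
cv2.imwrite("pics/w2c.png",cv2.resize(np.clip(im.astype(float)*1.6,0,255).astype(np.uint8),(800,600),interpolation=cv2.INTER_CUBIC))
w=np.load("w2.npy");C=cam("wrist",dict(tcp_pos=w[:3],eef_rot=w[3:]))
for s,l,u in((67,12.5,24),(67,12.5,-24),(98,48,16),(98,48,-16),(102,48,16),(84,0,24)): print(s,l,u,(proj(C,P(s,l,u))[0]-[202,165])*8)
E
```

```text
67 12.5 24 [679.46656182 214.38111446]
67 12.5 -24 [637.84143246  92.79783187]
98 48 16 [1044.07839878  512.80327447]
98 48 -16 [973.98117418 397.18940458]
102 48 16 [1041.20444142  552.62978127]
84 0 24 [532.72557755 400.55580423]
```

View pics/w2c.png

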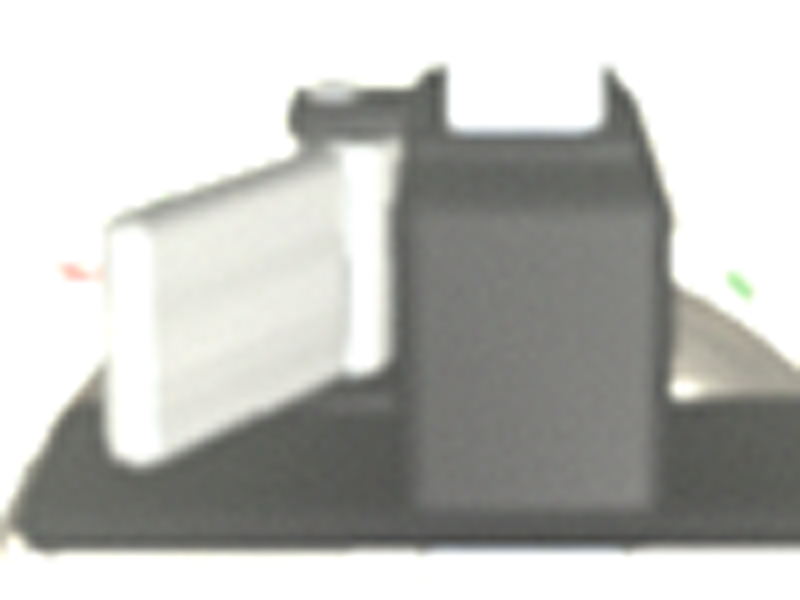

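```bash
python3 - <<'E'
from col import *
def F(): return bot.read_state()["contact_force"]
bot.line_to(P(81,-8,-2),100); f0=F(); np.save("f0.npy",f0); print("down",f0.round(1))
bot.line_to(P(85,-4,-2),80); print((F()-f0).round(1))
bot.line_to(P(92,-4,-2),60); print("92",((F()-f0)@o).round(2),((F()-f0)).round(1))
bot.line_to(P(149,-4,-2),60); st=bot.read_state();print(coords(st["tcp_pos"]),((F()-f0)@o).round(2),(F()-f0).round(1))
C=snap("w3"); print(st["t"])
im=cv2.imread("pics/w3_raw.png")[135:240,190:330]
cv2.imwrite("pics/w3c.png",cv2.resize(np.clip(im.astype(float)*1.5,0,255).astype(np.uint8),(800,600),interpolation=cv2.INTER_CUBIC))
for s,l,u in((125,0,13),(130,0,13),(135,0,13),(127,0,24),(132,0,24)): print(s,l,u,(proj(C,P(s,l,u))[0]-[190,135])*800/140)
E
```

```text
down [-0.4  0.4  0.4]
[2.  1.2 0.5]
92 -0.09 [1.  0.3 1.3]
[149.2  -4.3  -2.3] -0.48 [0.6 0.6 0.8]
26.5333
125 0 13 [433.70797162 411.39208779]
130 0 13 [433.29218074 467.2929713 ]
135 0 13 [432.878538   522.16668063]
127 0 24 [437.00318289 479.43368198]
132 0 24 [436.51800072 538.61892916]
```

View pics/w3c.png

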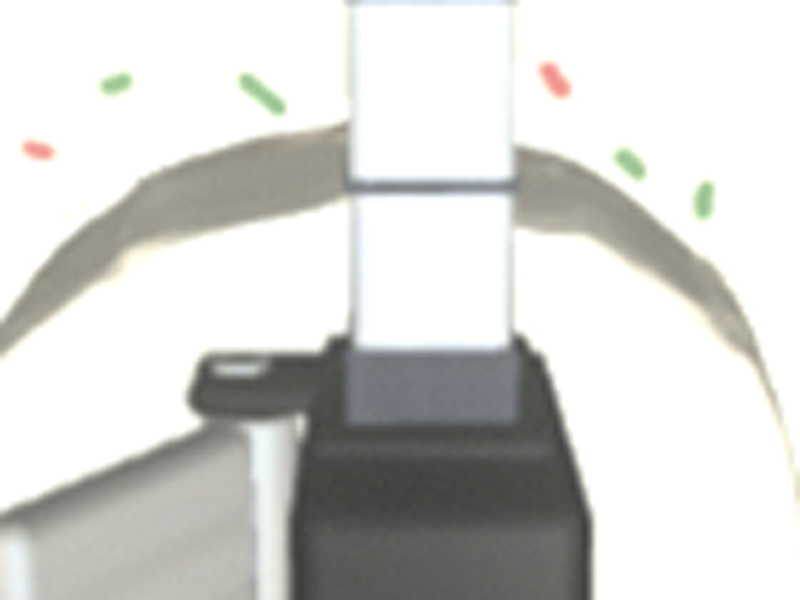

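The ring has emerged from row 350 to 425 in the crop, with no aluminium beyond it yet. I'll get subpixel edges from the raw profile to measure how much shows.

```bash
python3 - <<'E'
from col import *
from scipy.optimize import brentq
def C(n): w=np.load(n+".npy");return cam("wrist",dict(tcp_pos=w[:3],eef_rot=w[3:]))
i2=cv2.imread("pics/w2_raw.png",0).astype(float);i3=cv2.imread("pics/w3_raw.png",0).astype(float)
print("w2",dict(zip(range(176,192),i2[176:192,262:274].mean(1).round()))); print("w3",dict(zip(range(190,220),i3[190:220,256:276].mean(1).round())))
print("cols",i3[185,245:286], i3[203,245:286])
r2s=lambda n,row,u=13:brentq(lambda s:proj(C(n),P(s,0,u))[0,1]-row,20,200)
for n,row in(("w2",165+133/8-.5),("w3",135+350/5.714-.5),("w3",135+425/5.714-.5)): print(n,row,r2s(n,row))
print(proj(C("w3"),[P(118,-7,13),P(118,7,13)]))
E
```

```text
w2 {176: np.float64(206.0), 177: np.float64(206.0), 178: np.float64(208.0), 179: np.float64(205.0), 180: np.float64(176.0), 181: np.float64(116.0), 182: np.float64(72.0), 183: np.float64(70.0), 184: np.float64(71.0), 185: np.float64(66.0), 186: np.float64(63.0), 187: np.float64(63.0), 188: np.float64(63.0), 189: np.float64(65.0), 190: np.float64(68.0), 191: np.float64(72.0)}
w3 {190: np.float64(179.0), 191: np.float64(179.0), 192: np.float64(179.0), 193: np.float64(180.0), 194: np.float64(178.0), 195: np.float64(155.0), 196: np.float64(111.0), 197: np.float64(82.0), 198: np.float64(79.0), 199: np.float64(80.0), 200: np.float64(80.0), 201: np.float64(80.0), 202: np.float64(79.0), 203: np.float64(79.0), 204: np.float64(79.0), 205: np.float64(79.0), 206: np.float64(79.0), 207: np.float64(78.0), 208: np.float64(72.0), 209: np.float64(58.0), 210: np.float64(49.0), 211: np.float64(51.0), 212: np.float64(55.0), 213: np.float64(60.0), 214: np.float64(58.0), 215: np.float64(51.0), 216: np.float64(47.0), 217: np.float64(46.0), 218: np.float64(46.0), 219: np.float64(46.0)}
cols [185. 184. 184. 184. 185. 178. 143. 144. 163. 174. 178. 179. 179. 179.
 182. 183. 182. 182. 179. 179. 178. 178. 178. 179. 178. 178. 179. 180.
 181. 179. 181. 181. 174. 160. 145. 172. 186. 186. 186. 184. 184.] [56. 53. 52. 52. 52. 63. 76. 82. 81. 78. 78. 79. 78. 80. 78. 79. 80. 80.
 79. 80. 78. 78. 79. 79. 80. 79. 81. 79. 81. 80. 81. 82. 81. 81. 80. 69.
 58. 53. 55. 54. 51.]
w2 181.125 62.06290612238519
w3 195.75306265313264 119.3659109209885
w3 208.87871893594678 125.95634951226873
[[251.27673523 192.99307779]
 [280.72012735 192.99271204]]
```

```bash
cat > ring.py <<'E'
from col import *
from scipy.optimize import brentq
def meas(n):
    C=snap(n);im=cv2.imread(f"pics/{n}_raw.png",0).astype(float)
    u0=proj(C,P(122,0,13))[0]; c0=int(round(u0[0])); a=im[185:225,c0-9:c0+11].mean(1)
    i=np.argmin(np.diff(a)); e1=185+np.interp(-130,-a[i-2:i+4],np.arange(i-2,i+4))
    b=a[i+3:]; j=np.argmax(b<68)+i+3; e2=185+j-1+(a[j-1]-64)/(a[j-1]-a[j]) if a[j-1]!=a[j] else 185+j
    r=lambda row:brentq(lambda s:proj(C,P(s,0,13))[0,1]-row,80,200)
    st=bot.read_state()
    print(n,"t",st["t"],coords(st["tcp_pos"]),"ring",r(e1),"edge",r(e2),"vis",r(e2)-r(e1),"F",((st["contact_force"]-np.load("f0.npy"))@o).round(2)); print(a.round().astype(int)[5:35])
E
python3 - <<'E'
from ring import *
bot.pause(.3); meas("w4")
E
```

```text
w4 t 26.9333 [149.   -4.3  -2.3] ring 119.30682233216605 edge 125.55686179077291 vis 6.250039458606864 F -0.91
[179 179 179 180 181 175 133  90  79  80  80  80  80  80  79  79  79  79
  71  57  50  51  56  60  58  51  47  46  46  46]
```

```bash
python3 - <<'E'
from ring import *
bot.line_to(P(149.9,-4,-2),20); bot.pause(.3); meas("w5")
im=cv2.imread("pics/w5_raw.png")[165:225,226:306]
cv2.imwrite("pics/w5c.png",cv2.resize(np.clip(im.astype(float)*1.5,0,255).astype(np.uint8),(800,600),interpolation=cv2.INTER_CUBIC))
E
```

```text
w5 t 27.5333 [150.  -4.  -2.] ring 119.33182202265334 edge 126.9037290054226 vis 7.5719069827692635 F -2.19
[179 180 182 175 127  85  79  81  81  81  81  80  80  80  79  79  80  84
  83  64  51  52  57  60  56  49  47  47  47  46]
```

View pics/w5c.png

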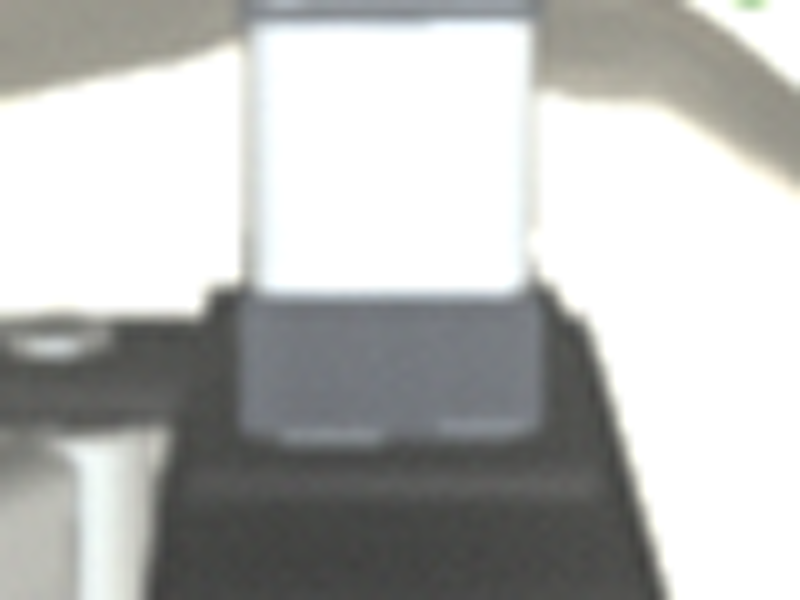

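The ring is now fully in view, with only a hair of aluminium starting beside the collar. Now I'll squeeze the lever shut.

```bash
python3 - <<'E'
from ring import *
bot.move_gripper(60,30); meas("w6"); print(bot.read_state()["width"])
bot.move_gripper(25,35); bot.pause(.4); meas("w7"); st=bot.read_state(); print(st["width"],st["finger_force"],(st["contact_force"]-np.load("f0.npy")).round(1))
im=cv2.imread("pics/w7_raw.png")[145:250,190:330]
cv2.imwrite("pics/w7c.png",cv2.resize(np.clip(im.astype(float)*1.5,0,255).astype(np.uint8),(800,600),interpolation=cv2.INTER_CUBIC))
E
```

```text
w6 t 28.2833 [149.9  -4.   -1.9] ring 119.4627865153402 edge 126.89355872225998 vis 7.430772206919784 F -1.12
[195 195 198 189 138  92  86  88  88  88  88  88  87  86  87  86  88  91
  82  63  55  57  63  66  60  53  51  50  50  50]
60.058924346747936
w7 t 29.3167 [149.8  -3.6  -2. ] ring 119.49782923022717 edge 126.60222545871365 vis 7.104396228486479 F -1.76
[207 207 210 202 156 107  92  94  94  94  93  93  93  92  92  92  92  89
  73  59  57  61  67  70  62  55  53  53  52  52]
32.26489852132622 35.49166878685355 [ 6.3  0.1 -2.2]
```

View pics/w7c.png

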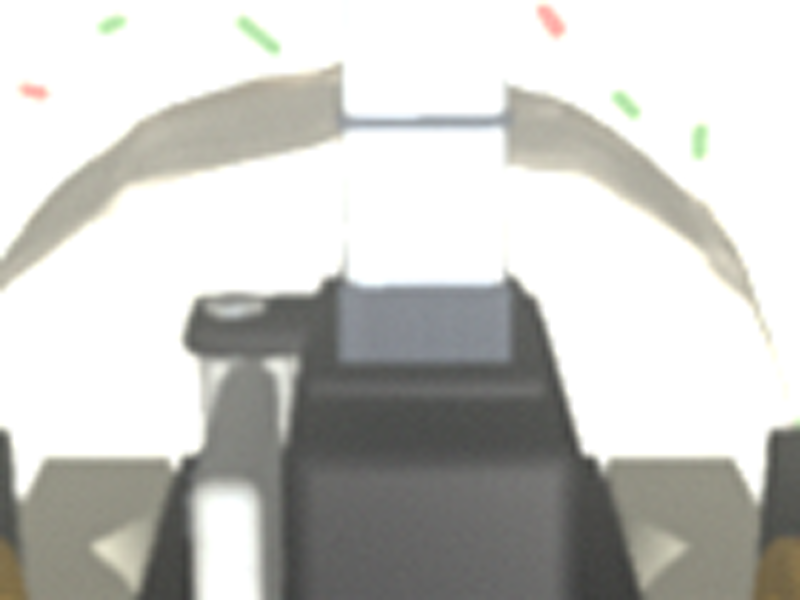

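The fingers hold the stack at 32 mm with 35 N, so the lever is flat shut. The ring (rows 285–362) ends right at the collar edge. Handing in.

```bash
python3 -c "
from plant import bot
print(bot.close_job())"
```

```text
the job is handed in; nothing more can be done
None
```

I pressed the three keys in order (round, square, bar), slid the arm out until the broad ring just showed fully at the collar's edge, and squeezed the lever shut. I handed the job in at about 29 s, still pinching the collar and lever with 35 N; nothing came near the cake in the views I checked, and the hand-in gave no verdict.

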